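Hold a cage hatch at its hinge for the pin

TASK

We are rehanging a cage hatch on its jamb block. First clear the small amber oil bottle that stands in the way in front of the jamb, setting it upright in the steel tray and letting go of it; then pick up the plywood hatch by its handle, bring its hinge knuckle into the gap between the two jamb knuckles so that the three holes line up, and finish holding it there in the air, still, without letting go and without pressing on the jamb, so that I can push the pin through. Do not tip the oil bottle over, and leave the other things where they are.

Things in the scene. Friction and masses are not known exactly. Their poses are not given: they have to be found in the camera images.
- jamb: timber jamb block fixed to the table, 60 (x) x 150 (y) mm, 92 mm high with its 12 mm foot board (flush in front, reaching 60 mm out behind). Origin: at table height under the block's centre; its -x face looks towards the robot, z up. A steel leaf on top (upper face 97 mm high) carries two knuckles that stand out in front: tubes along y, 24 mm outer diameter, 14 mm hole, 40 mm long
- jamb_gap (a point): centre of the 40 mm wide gap between the jamb's two knuckles, on their common axis (jamb frame [-48, 0, 96] mm); axes as the jamb's, y along the hinge axis. The block's front face is 18 mm behind it (+x); below and in front of it there is free air, but for the oil bottle
- hatch: loose plywood hatch, panel 80 (x) x 110 (y) x 12 mm, about 0.22 kg, lying flat on the table, handle up. Origin: centre of the panel's underside, z up, +x towards its hinge knuckle. A steel leaf on its top carries one knuckle, a tube of 24 mm outer diameter, 14 mm hole and 32 mm long along y, that stands out past the panel's +x edge
- hatch_knuckle (a point): centre of the hatch's knuckle (hatch frame [62, 0, 14] mm); axes as the hatch's, y along its hole. It belongs at the jamb gap's centre, the hatch pointing its +x at the jamb, where 4 mm is free on either side along y
- hatch_handle (a point): middle of the hatch's wooden bar handle (hatch frame [0, 0, 42] mm), near the hatch's centre of mass: bar 66 mm long along x, 14 mm wide along y, 18 mm high, its top 51 mm above the panel's underside, 21 mm of free space under it; a 12 mm leg stands 26 mm either side of the middle. Pinch it across y
- oil_bottle: small amber bottle standing upright in front of the jamb, where the hatch has to come: body 42 mm diameter and straight up to 80 mm, then a shoulder and a 24 mm cap up to 106 mm, about 0.13 kg. Origin: centre of its underside, z up
- tray: low steel instrument tray, 160 (x) x 120 (y) mm, walls 3 mm thick and 16 mm high, floor 3 mm thick, fixed, empty. Origin: centre of its underside. It stands to the left or the right, the hatch on the other side
- screwdriver: screwdriver lying in front of the robot, under 25 mm high; a bystander
- hinge_pin: headed steel hinge pin, 8 mm thick (head 14 mm), 130 mm long, lying in front of the robot for the helper; a bystander
- cotton_jar: glass jar with steel lid, 70 mm across, 90 mm high, beside the jamb on the left; a bystander. Origin: centre of its underside
- bandage_roll: paper-white bandage roll standing on end, 68 mm across, 60 mm high, beside the jamb on the right; a bystander. Origin: centre of its underside
- saline_bottle: white plastic bottle, 72 mm across, 180 mm high, far left; a bystander. Origin: centre of its underside
- mug: blue mug, 80 mm across, 95 mm high, to the right of the work; a bystander. Origin: centre of its underside

How it is judged:
By the outcome, as a careful person would: the job done as asked, in the order asked, and still so for the second after the job is handed in, while the arm keeps its last pose, push and grip.
It also fails if it takes over 58 s, if anything falls off the work surface, if the arm or the gripper's body presses on something with over 40 N, if the wrist force passes 120 N, or if a joint passes its speed limit or range.

ROBOT

A 7-joint arm with a two-finger parallel gripper is mounted at the origin on the work surface. World frame = base frame: x ahead of the robot, y to its left, z up, the work surface at z = 0. Lengths are in mm, angles in rad, forces in N, time in s.
With the tool pointing down it reaches from about 350 to 775 mm from the base axis. Payload 3.1 kg.
Tool frame: the origin (TCP) lies on the front face of the gripper's body, between the roots of the fingers; the fingertips stand 73 mm ahead of it and the grasp point (between the pads) lies ctrl.grasp_offset ahead of it (ctrl.grasp_offset is the distance from the TCP to the grasp point, in mm); z points along the fingers, y is the line along which they close (so a half turn about z gives the same grasp; the last joint's range is limited). The gripper opens to 85 mm and grips with 20 to 120 N. Pads are 22 mm wide; open, the fingers measure 114 mm over their backs; the gripper's body (76 mm by 85 mm) begins 54 mm behind the grasp point. The pads swing forward as they close: fully open they stand 13 mm farther back than shut.
Start: joints at [1.26, 0.311, 0.014, 1.512, -0.004, 1.319, -0.027], TCP at [146.1, -530.255, 303.904] pointing down, gripper open.
Joint ranges: [-2.7, 2.7], [-0.3, 1.91], [-1.27, 1.3], [0.12, 2.57], [-1.44, 4.58], [0.2, 2.03], [-3.05, 3.05]. Speed limits (rad/s): [2.79, 2.79, 3.14, 3.14, 3.14, 3.14, 3.14].

INTERFACE

Orientations are given as a unit quaternion [x, y, z, w].
In Python, from cell import ctrl, eyes gives the robot as it stands. The module is installed in compiled form; this text tells all that it offers.
- The arm moves only by the tool move_arm, never from a script. Its argument "series" is a list of rows, each a list of 7 numbers: the turn, a rotation vector about the tool's x, y, z in degrees, then the shift along the tool's x, y, z in m, then the closure, from -1 (fully open) to 1 (shut), so that 0 is half open. In form: [[rx, ry, rz, dx, dy, dz, grip], ...]. A call has 1 to 20 rows; each row shifts and turns the commanded pose from where the row before left it, along the tool's axes as they then stand; what a row does not reach is not made up. A row lasts 1/8 s, in which the tool goes at most 62.5 mm and 10.7 degrees, less where a joint would pass 70% of its speed; a pose out of reach is approached as far as the arm can. A call is refused whole if a number of a shift passes 0.0625 or a number of a turn 10.7, either way. A call with a gripper value outside its range is refused whole. The fingers move at their own pace and stop on an object; "newtons" is the grip in N (left out, the last holds). Time passes only in rows, so rows that do not move let the fingers close. It gives the time, the measured TCP pose, the force, the opening and the grip force at its end, in the units of the state.
- ctrl.read_state(): the state, without advancing time (a new reading comes with each control period).
- eyes.snapshot(name): name is "scene" or "top" or "wrist"; returns a dict with "img" (384x512x3 uint8, red, green, blue), "fx", "fy", "cx", "cy" (pixels), "rvec" (rotation vector, rad) and "tvec" (3), from world to camera coordinates, as OpenCV has them. Camera axes: x right, y down, z forward; pixel columns grow to the right and rows downward; lengths in mm; the calibration is good to about 2 mm. A picture is of the moment at which its call begins. There is no depth.
- ctrl.sign_off(): hands the job in; it is judged then, once.
The state is a dict: "time": time; "joints": joint angles; "dq": joint speeds; "joint_torque": joint torques, N m; "tcp_pos": TCP position; "orientation": TCP orientation; "ft_force": force on the tool from outside, world axes, zero at the start; "moment": the same for the moment, N m; "finger_gap": finger opening in mm; "grip_force": force on a finger pad.
Only numpy, scipy, OpenCV 4.12 (cv2) and the standard library are available. Lean on these libraries where they do the work, as an engineer would, in place of code of your own. Each camera call takes 0.05 s, during which the arm holds its last target. There are 200 camera calls.

## Working session

There is one attempt and no reset: what is moved stays moved. The work goes in short steps, Python scripts to look and compute and a tool call to move; the robot and the scene stay as the last step left them, time stands still between calls to the robot, and variables do not carry over. Pictures are saved under pics/ and viewed, at most 10 in all, crops included, and the job is handed in when it is done.

Besides the shell and the picture viewer there is one more tool, called after ">>>" as name(argument=value, ...) on one line, values as JSON. move_arm: Moves the arm, as the interface text tells. Its arguments: {"type":"object","properties":{"series":{"type":"array","items":{"type":"array","items":{"type":"number"}}},"newtons":{"type":"number"}},"required":["series"]}

```bash
mkdir -p pics; cat > h.py <<'E'
import numpy as np, cv2
from scipy.spatial.transform import Rotation as R
from cell import ctrl, eyes
def snap(n,f=None):
    s=eyes.snapshot(n)
    if f: cv2.imwrite('pics/'+f,s['img'][:,:,::-1])
    return s
def ray(s,u,v):
    M=R.from_rotvec(np.ravel(s['rvec'])).as_matrix();t=np.ravel(s['tvec'])
    return -M.T@t, M.T@np.array([(u-s['cx'])/s['fx'],(v-s['cy'])/s['fy'],1])
def onz(s,u,v,z):
    o,d=ray(s,u,v);return o+d*(z-o[2])/d[2]
def proj(s,p):
    M=R.from_rotvec(np.ravel(s['rvec'])).as_matrix();q=M@np.array(p,float)+np.ravel(s['tvec'])
    return s['fx']*q[0]/q[2]+s['cx'],s['fy']*q[1]/q[2]+s['cy']
def tri(s1,p1,s2,p2):
    a,d=ray(s1,*p1);b,e=ray(s2,*p2)
    k=np.linalg.lstsq(np.c_[d,-e],b-a,rcond=None)[0]
    x,y=a+d*k[0],b+e*k[1];return (x+y)/2,np.linalg.norm(x-y)
E
python3 - <<'E'
from h import *
a=snap('scene','s1.png');b=snap('top','t1.png')
for s in(a,b): print(ray(s,256,192),s['fx'])
import pickle;pickle.dump((a,b),open('s1.pkl','wb'))
st=ctrl.read_state();print(st,ctrl.grasp_offset,R.from_quat(st['orientation']).as_matrix().round(3))
E
```

```text
(array([1109.66165911,   17.14764928,  937.38951317]), array([-0.55535814,  0.01781449, -0.83148923])) 402.60182151106227
(array([ 439.78740004,    7.56891482, 1227.5339393 ]), array([ 0.05746448,  0.01019943, -0.99839157])) 440.7539821512761
{'time': 0.1, 'joints': array([ 1.26028865,  0.31164829,  0.01396674,  1.51288519, -0.00439646,
        1.31920483, -0.02723571]), 'dq': array([-0.00049197, -0.00268426, -0.00013544, -0.00316529, -0.00098351,
       -0.00132467, -0.00101809]), 'joint_torque': array([ 7.89856967e-04, -3.80855620e+01,  1.46648074e-01, -2.31242430e+01,
        1.22090339e-02,  8.08633369e-03,  4.50341145e-05]), 'tcp_pos': array([ 145.96967718, -529.76110698,  302.93270478]), 'orientation': array([ 9.90976367e-01,  1.34032537e-01, -1.83405625e-04, -1.04146381e-03]), 'ft_force': array([ 0.31140557,  0.15912555, -0.1001452 ]), 'moment': array([ 0.02682318, -0.0324454 ,  0.02138796]), 'grip_force': 0.0, 'finger_gap': 85.28020939024715} 53.900000000000006 [[ 0.964  0.266 -0.001]
 [ 0.266 -0.964  0.002]
 [-0.    -0.002 -1.   ]]
```

View pics/s1.png

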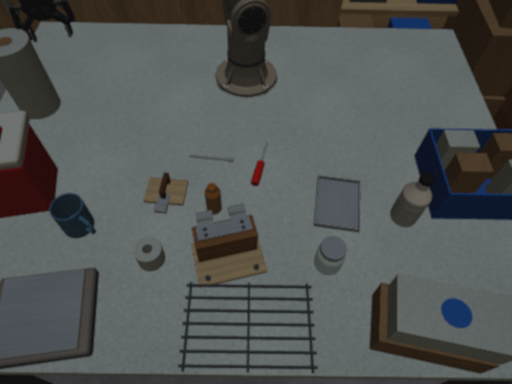

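View pics/t1.png

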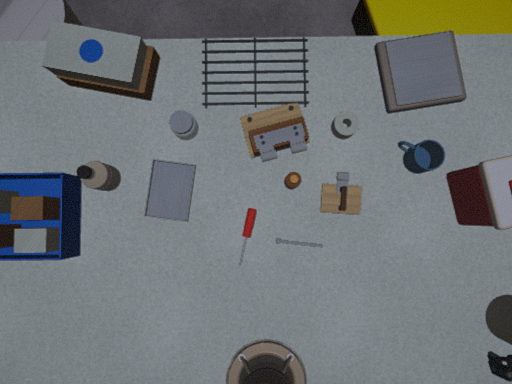

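The scene view has the bottle at (213,198), the hatch at (166,191) and the tray at (338,203). The top view has the bottle at (292,180), the hatch at (341,198), the tray at (171,191) and the jamb knuckles at about (268,155) and (298,147). I'll zoom in next.

```bash
python3 - <<'E'
import pickle,cv2,numpy as np
a,b=pickle.load(open('s1.pkl','rb'))
t=b['img'][95:225,235:370];s=a['img'][165:285,140:275]
f=lambda i:cv2.convertScaleAbs(cv2.resize(i,None,fx=4.4,fy=4.4,interpolation=cv2.INTER_CUBIC),alpha=1.6)[:,:,::-1]
x=f(t)
print(x.shape)
cv2.imwrite('pics/c1.png',x);cv2.imwrite('pics/c2.png',f(s))
E
```

```text
(572, 594, 3)
```

View pics/c1.png

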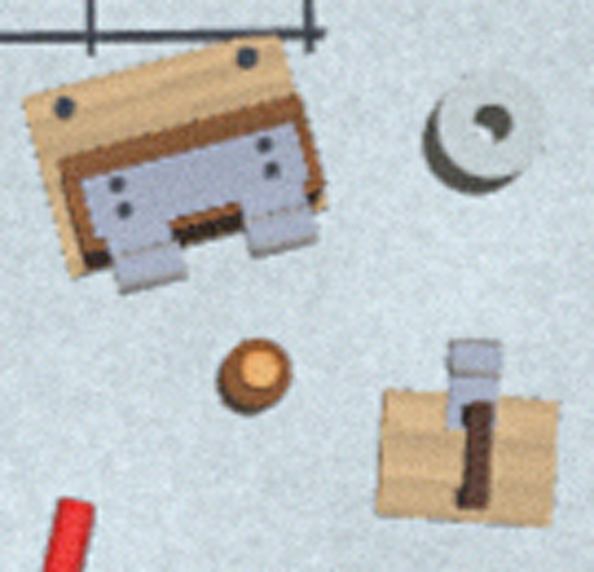

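The crop shows the following. The jamb knuckles' front edge runs through (122,292), (187,274), (255,256) and (318,238). The bottle cap is centred at (262,369). The hatch panel corners are (384,390), (559,402), (551,525) and (376,515), and its handle runs from (480,405) to (473,507).

```bash
python3 - <<'E'
from h import *
import pickle
a,b=pickle.load(open('s1.pkl','rb'))
c=lambda u,v,z:onz(b,(u+.5)/4.4-.5+235,(v+.5)/4.4-.5+95,z)
K=np.array([c(*p,96) for p in [(122,292),(187,274),(255,256),(318,238)]]);print(K.round(1),np.diff(K,axis=0))
d=K[3]-K[0];yaw=np.arctan2(d[0],-d[1]);print('jamb yaw',np.degrees(yaw))
ax=np.array([np.cos(yaw),np.sin(yaw),0]);g=K.mean(0)+12*ax;print('gap',g,'inner',(K[1]+K[2])/2+12*ax)
P=np.array([c(*p,12) for p in [(384,390),(559,402),(551,525),(376,515)]]);print('hatch',P.round(1),P.mean(0),[np.linalg.norm(P[i]-P[i-1]) for i in range(4)])
H=np.array([c(*p,51) for p in [(480,405),(473,507)]]);print('handle',H,H.mean(0),np.linalg.norm(H[0]-H[1]))
for v in (P[1]-P[2],P[0]-P[3],H[0]-H[1]):print('yaw',np.degrees(np.arctan2(v[1],v[0])))
v=P[0]-P[1];print('yaw y',np.degrees(np.arctan2(-v[0],v[1])))
k=c(474,357,26);print('knuckle',k)
print('bottle cap',c(262,369,106), 'body low edge', c(250,413,0))
# tray
for p in [(154,160),(196,165),(190,221),(146,216)]:print('tray',onz(b,*p,16).round(1))
print('jar',onz(b,182,122,90),'mug',onz(b,425,155,95),'roll',onz(b,345,123,60),'saline',onz(b,86,173,180))
for n,p in dict(gap=g,hand=H.mean(0),cap=c(262,369,106),kn=k).items():print(n,proj(a,p))
E
```

```text
[[ 585.     1.8   96. ]
 [ 595.2  -36.5   96. ]
 [ 605.3  -76.6   96. ]
 [ 615.5 -113.8   96. ]] [[ 10.15710222 -38.31985773   0.        ]
 [ 10.14367229 -40.11719677   0.        ]
 [ 10.19068264 -37.21482713   0.        ]]
jamb yaw 14.769854277091035
gap [611.83605626 -53.2331437   96.        ] inner [611.82766115 -53.50940135  96.        ]
hatch [[ 531.7 -162.4   12. ]
 [ 522.8 -271.9   12. ]
 [ 445.9 -264.7   12. ]
 [ 453.4 -155.6   12. ]] [ 488.44872877 -213.67166078   12.        ] [np.float64(78.60374616989262), np.float64(109.90538952020977), np.float64(77.28668227522805), np.float64(109.35426969513797)]
handle [[ 518.91187186 -214.98473282   51.        ]
 [ 457.09756056 -209.16909243   51.        ]] [ 488.00471621 -212.07691263   51.        ] 62.08728335822916
yaw -5.332462473288132
yaw -4.91352515363576
yaw -5.374705149127949
yaw y -4.65337524417537
knuckle [ 550.53373973 -216.75514629   26.        ]
bottle cap [537.71210536 -78.78836597 106.        ] body low edge [519.06449275 -78.84983058   0.        ]
tray [601.8 301.6  16. ]
tray [586.4 185.1  16. ]
tray [432.1 201.9  16. ]
tray [447.2 322.9  16. ]
jar [691.10601198 210.70097174  90.        ] mug [ 595.30562517 -418.4904765    95.        ] roll [ 689.20901333 -221.12675863   60.        ] saline [550.63669356 424.5903672  180.        ]
gap (np.float64(219.43203003131933), np.float64(213.43328474962843))
hand (np.float64(163.58948624491333), np.float64(181.3427045367392))
cap (np.float64(210.61570229265507), np.float64(185.74303074361669))
kn (np.float64(160.29607579068733), np.float64(206.0407210813602))
```

View pics/c2.png

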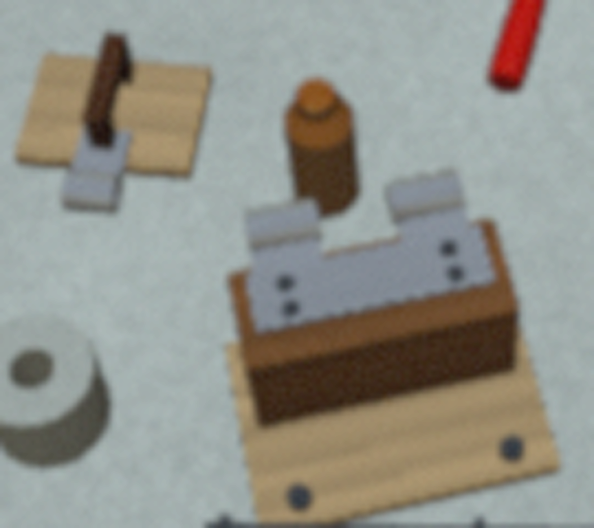

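The scene view agrees with the top-view estimates to about 1 px. The tool yaw (15.4°) already nearly matches the jamb's (14.8°). Now I'll move above the bottle.

>>> move_arm(series=[[0, 0, 0, 0.02, -0.014, 0, -1], [0, 0, 0, 0.04, -0.026, 0, -1], [0, 0, 0, 0.04, -0.027, 0, -1], [0, 0, 0, 0.044, -0.029, 0, -1], [0, 0, 0, 0.044, -0.029, 0, -1], [0, 0, 0, 0.044, -0.029, 0, -1], [0, 0, 0, 0.044, -0.029, 0, -1], [0, 0, 0, 0.044, -0.029, 0.01, -1], [0, 0, 0, 0.044, -0.029, 0.02, -1], [0, 0, 0, 0.044, -0.029, 0.02, -1], [0, 0, 0, 0.04, -0.027, 0.02, -1], [0, 0, 0, 0.03, -0.02, 0.02, -1], [0, 0, 0, 0.02, -0.014, 0.014, -1], [0, 0, 0, 0, 0, 0, -1], [0, 0, 0, 0, 0, 0, -1]], newtons=30)

```text
time: 1.98
tcp_pos: [537.8, -80.1, 199.9]
orientation: [0.991, 0.133, -0.0, 0.0]
ft_force: [-0.8, 0.3, 0.4]
finger_gap: 85.4
grip_force: 0.0
```

```bash
cat > st.py <<'E'
from h import *
def st(goal=None):
    s=ctrl.read_state();M=R.from_quat(s['orientation']).as_matrix();p=np.array(s['tcp_pos'])
    print('t',round(s['time'],2),'tcp',p.round(1),'gap',round(s['finger_gap'],1),'grip',round(s['grip_force'],1),'F',np.round(s['ft_force'],1),'zax',M[:,2].round(4),'yaw',np.degrees(np.arctan2(M[1,0],M[0,0])).round(2),'q',s['joints'].round(2))
    if goal is not None: print('tool shift to goal mm',(M.T@(np.array(goal)-p)).round(1))
    return s,M,p
E
python3 - <<'E'
from st import *
w=snap('wrist','w1.png')
st([537.7,-78.8,119])
print(proj(w,[537.7,-78.8,106]),proj(w,[611.8,-53.3,108]))
E
```

```text
t 2.02 tcp [537.9 -80.5 200.3] gap 85.3 grip 0.0 F [ 0.7 -0.7  0.3] zax [-1.0e-04 -1.4e-03 -1.0e+00] yaw 15.29 q [ 0.4   0.41 -0.38  1.67  0.17  1.1  -1.33]
tool shift to goal mm [ 0.3 -1.8 81.3]
(np.float64(255.47981940813057), np.float64(236.34900427198002)) (np.float64(244.38613503266868), np.float64(79.30340016645364))
```

View pics/w1.png

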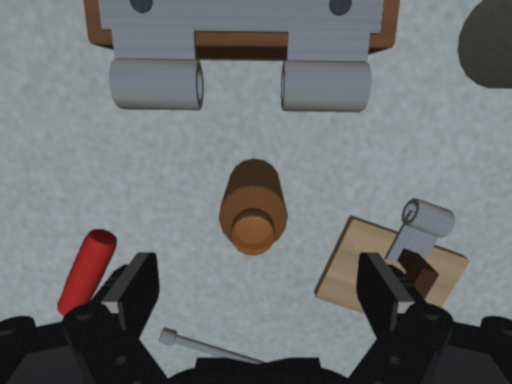

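The wrist view has the cap at (253,232), predicted at (255,236), so the grasp is good. The knuckles' inner ends are at x≈203 and 283, with rows 58–108 on the left and 61–110 on the right. I'll refine the jamb pose from these, and descend.

```bash
python3 - <<'E'
from st import *
w=snap('wrist')
def axis(u,v1,v2):
    o,d1=ray(w,u,v1);_,d2=ray(w,u,v2);d=d1/np.linalg.norm(d1)+d2/np.linalg.norm(d2)
    print('implied axis z',(o+d/np.linalg.norm(d)*12/np.sin(np.arccos(d1@d2/np.linalg.norm(d1)/np.linalg.norm(d2))/2)).round(1))
    return o+d*(96-o[2])/d[2]
A=axis(157,58,108);B=axis(326,61,110);d=B-A;yaw=np.arctan2(d[0],-d[1]);print('yaw',np.degrees(yaw))
m=[(onz(w,u,84,96)+onz(w,u2,84.5,96))/2 for u,u2 in((203,283),(111,369))];print(A,B,m)
print('inner width',np.linalg.norm(onz(w,203,84,96)-onz(w,283,84,96)),'outer',np.linalg.norm(onz(w,111,84,96)-onz(w,369,84,96)))
E
```

```text
implied axis z [598.6 -11.2  90.5]
implied axis z [620.2 -94.2  87.2]
yaw 14.568695190893784
[598.95195852 -12.73354351  96.        ] [619.71270008 -92.61415492  96.        ] [array([609.73620948, -53.27974657,  96.        ]), array([609.35445268, -51.89139695,  96.        ])]
inner width 39.04960288683421 outer 125.93335089150054
```

>>> move_arm(series=[[0, 0, 0, 0, -0.0015, 0.02, -1], [0, 0, 0, 0, 0, 0.02, -1], [0, 0, 0, 0, 0, 0.02, -1], [0, 0, 0, 0, 0, 0.015, -1], [0, 0, 0, 0, 0, 0.006, -1], [0, 0, 0, 0, 0, 0, -0.3], [0, 0, 0, 0, 0, 0, 0.2], [0, 0, 0, 0, 0, 0, 0.6], [0, 0, 0, 0, 0, 0, 1], [0, 0, 0, 0, 0, 0, 1], [0, 0, 0, 0, 0, 0, 1], [0, 0, 0, 0, 0, 0, 1]], newtons=30)

```text
time: 3.58
tcp_pos: [538.6, -77.2, 119.8]
orientation: [0.991, 0.134, 0.001, 0.0]
ft_force: [-0.3, -0.1, 5.8]
finger_gap: 41.4
grip_force: 30.9
```

>>> move_arm(series=[[0, 0, 0, 0, 0, -0.01, 1], [0, 0, 0, 0, 0, -0.02, 1], [0, 0, 0, 0.002, -0.01, -0.015, 1], [0, 0, 0, 0.004, -0.02, 0, 1], [0, 0, 0, 0.006, -0.03, 0, 1], [0, 0, 0, 0.009, -0.042, 0, 1], [0, 0, 0, 0.009, -0.042, 0, 1], [0, 0, 0, 0.009, -0.042, 0, 1], [0, 0, 0, 0.009, -0.042, 0, 1], [0, 0, 0, 0.008, -0.04, 0, 1], [0, 0, 0, 0.006, -0.03, 0, 1], [0, 0, 0, 0.004, -0.018, 0, 1], [0, 0, 0, 0.001, -0.008, 0, 1], [0, 0, 0, 0, 0, 0.012, 1], [0, 0, 0, 0, 0, 0.012, 1], [0, 0, 0, 0, 0, 0.008, 1], [0, 0, 0, 0, 0, 0, 1]])

```text
time: 5.7
tcp_pos: [516.0, 251.5, 130.6]
orientation: [0.991, 0.133, -0.001, 0.001]
ft_force: [-0.3, -0.3, -1.4]
finger_gap: 41.1
grip_force: 30.7
```

```bash
python3 - <<'E'
from st import *
st([517,253,123])
s=snap('scene');cv2.imwrite('pics/s2.png',cv2.resize(s['img'][120:260,270:420,::-1],None,fx=4,fy=4))
E
```

```text
t 5.7 tcp [516.  251.5 130.6] gap 41.1 grip 30.7 F [-0.3 -0.3 -1.4] zax [-0.0023 -0.0016 -1.    ] yaw 15.34 q [-0.18  0.55 -0.43  1.66  0.27  0.99 -2.  ]
tool shift to goal mm [ 1.4 -1.2  7.6]
```

View pics/s2.png

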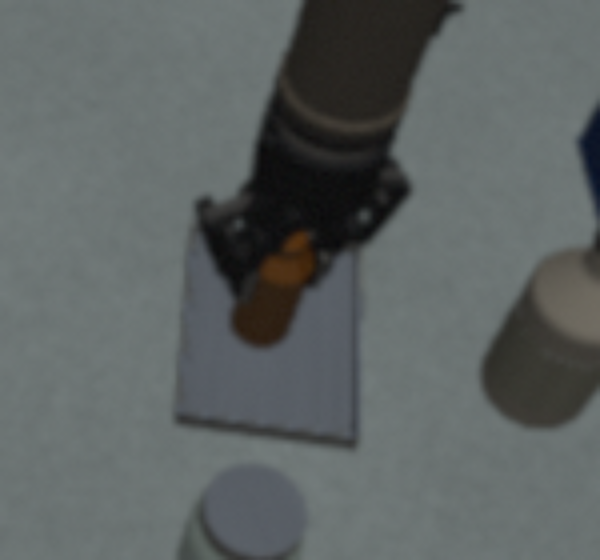

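The bottle is held upright above the middle of the tray (crop position about (265,320)). Next I'll lower the last few mm gently.

>>> move_arm(series=[[0, 0, 0, 0, 0, 0.004, 1], [0, 0, 0, 0, 0, 0.002, 1], [0, 0, 0, 0, 0, 0.001, 1], [0, 0, 0, 0, 0, 0, 1]])

```text
time: 6.25
tcp_pos: [516.4, 252.7, 124.9]
orientation: [0.991, 0.134, 0.0, 0.0]
ft_force: [-0.0, -0.6, -0.9]
finger_gap: 41.1
grip_force: 30.7
```

>>> move_arm(series=[[0, 0, 0, 0, 0, 0.001, 1], [0, 0, 0, 0, 0, 0, 1]])

```text
time: 6.5
tcp_pos: [516.4, 252.7, 123.8]
orientation: [0.991, 0.134, -0.0, 0.0]
ft_force: [0.2, -0.2, -0.9]
finger_gap: 41.5
grip_force: 30.7
```

>>> move_arm(series=[[0, 0, 0, 0, 0, 0.001, 1], [0, 0, 0, 0, 0, 0, 1]])

```text
time: 6.75
tcp_pos: [516.5, 252.8, 122.9]
orientation: [0.991, 0.134, 0.0, -0.0]
ft_force: [-0.4, 0.3, -0.9]
finger_gap: 41.4
grip_force: 30.7
```

>>> move_arm(series=[[0, 0, 0, 0, 0, 0.001, 1], [0, 0, 0, 0, 0, 0, 1]])

```text
time: 7.0
tcp_pos: [516.6, 252.9, 122.9]
orientation: [0.991, 0.134, 0.0, 0.0]
ft_force: [-1.0, -1.0, 5.3]
finger_gap: 41.0
grip_force: 31.2
```

Contact at 5 N. Releasing, rising and heading above the hatch handle.

>>> move_arm(series=[[0, 0, 0, 0, 0, -0.0005, 0.5], [0, 0, 0, 0, 0, 0, 0], [0, 0, 0, 0, 0, 0, -0.5], [0, 0, 0, 0, 0, 0, -1], [0, 0, 0, 0, 0, 0, -1], [0, 0, 0, 0, 0, -0.01, -1], [0, 0, 0, 0, 0, -0.02, -1], [0, 0, 0, 0, 0, -0.03, -1], [0, 0, 0, 0, 0, -0.03, -1], [0, 0, 0, 0, 0, -0.02, -1], [0, 0, 0, 0, 0, 0, -1]])

```text
time: 8.38
tcp_pos: [517.4, 253.6, 234.9]
orientation: [0.991, 0.134, 0.003, -0.001]
ft_force: [0.2, -0.8, -0.1]
finger_gap: 85.3
grip_force: 0.0
```

>>> move_arm(series=[[0, 0, 0, -0.007, 0.02, 0, -1], [0, 0, 0, -0.013, 0.037, 0, -1], [0, 0, 0, -0.015, 0.044, 0, -1], [0, 0, 0, -0.017, 0.05, 0, -1], [0, 0, 0, -0.017, 0.05, 0, -1], [0, 0, 0, -0.017, 0.05, 0, -1], [0, 0, 0, -0.017, 0.05, 0, -1], [0, 0, 0, -0.017, 0.05, 0, -1], [0, 0, 0, -0.014, 0.041, 0, -1], [0, 0, 0, -0.01, 0.03, 0, -1], [0, 0, 0, -0.007, 0.019, 0, -1], [0, 0, 10.2, 0, 0, 0, -1], [0, 0, 10.2, 0, 0, 0, -1], [0, 0, 0, 0, 0, 0, -1], [0, 0, 0, 0, 0, 0, -1]])

```text
time: 10.25
tcp_pos: [487.0, -213.0, 231.7]
orientation: [0.999, -0.043, -0.001, -0.0]
ft_force: [0.9, -0.1, 0.7]
finger_gap: 85.4
grip_force: 0.0
```

```bash
python3 - <<'E'
from st import *
st([488,-212.5,96])
w=snap('wrist','w2.png')
print(proj(w,[488,-212.5,51]))
import pickle;pickle.dump(w,open('w2.pkl','wb'))
t=snap('top');i=t['img'][150:230,140:205,::-1]
x=np.hstack([w['img'][:,:,::-1],cv2.resize(i,(288,384))[:, :288]]);cv2.imwrite('pics/w2t.png',x)
E
```

```text
t 10.25 tcp [ 487.  -213.   231.7] gap 85.4 grip 0.0 F [ 0.9 -0.1  0.7] zax [-1.7e-03  3.0e-04 -1.0e+00] yaw -4.9 q [ 0.55  0.34 -0.22  1.67  0.08  1.15 -1.34]
tool shift to goal mm [  1.2  -0.5 135.7]
(np.float64(257.06540448483946), np.float64(187.88364686576207))
```

View pics/w2t.png

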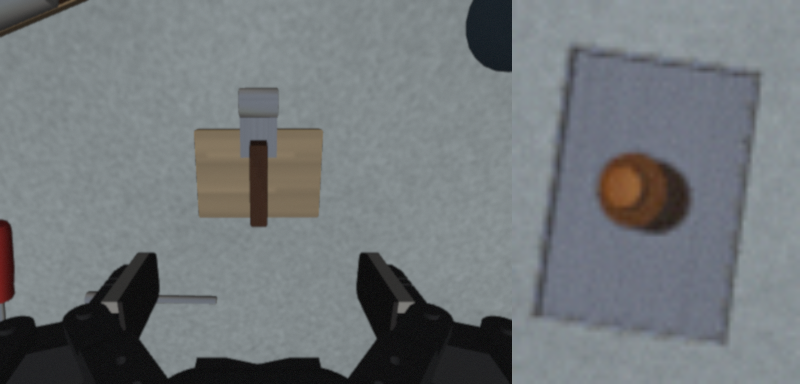

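The bottle stands upright in the tray, released. In the wrist view the handle spans rows 141–227 at column ≈258 and is aligned with the tool. I'll descend and grasp.

>>> move_arm(series=[[0, 0, 0, 0.001, 0.0005, 0.02, -1], [0, 0, 0, 0.001, 0, 0.03, -1], [0, 0, 0, 0, 0, 0.03, -1], [0, 0, 0, 0, 0, 0.025, -1], [0, 0, 0, 0, 0, 0.02, -1], [0, 0, 0, 0, 0, 0.0105, -1], [0, 0, 0, 0, 0, 0, -1], [0, 0, 0, 0, 0, 0, 0], [0, 0, 0, 0, 0, 0, 0.4], [0, 0, 0, 0, 0, 0, 0.7], [0, 0, 0, 0, 0, 0, 1], [0, 0, 0, 0, 0, 0, 1], [0, 0, 0, 0, 0, 0, 1], [0, 0, 0, 0, 0, 0, 1], [0, 0, 0, 0, 0, 0, 1]], newtons=60)

```text
time: 12.22
tcp_pos: [490.3, -213.4, 97.4]
orientation: [0.999, -0.044, 0.0, 0.0]
ft_force: [-1.2, 0.9, 5.8]
finger_gap: 13.1
grip_force: 59.7
```

```bash
python3 - <<'E'
from st import *
import pickle
w=pickle.load(open('w2.pkl','rb'))
st()
P=np.array([onz(w,*p,12) for p in[(196,129),(322,128),(319.5,216),(199,217)]]);print(P.round(1),P.mean(0))
print(onz(w,258.5,88,14),onz(w,258.5,117,14),onz(w,239,102,26),onz(w,278.5,102,26),onz(w,258.5,184,51))
E
```

```text
t 12.22 tcp [ 490.3 -213.4   97.4] gap 13.1 grip 59.7 F [-1.2  0.9  5.8] zax [ 9.e-04 -4.e-04 -1.e+00] yaw -5.0 q [ 0.53  0.5  -0.2   1.8   0.12  0.85 -1.39]
[[ 532.4 -164.5   12. ]
 [ 524.4 -270.4   12. ]
 [ 445.2 -265.9   12. ]
 [ 453.4 -156.3   12. ]] [ 488.83019974 -214.2695822    12.        ]
[ 560.92295868 -219.74799798   14.        ] [ 538.03474886 -217.84245538   14.        ] [ 551.77734507 -203.62439643   26.        ] [ 549.18175878 -234.47818183   26.        ] [ 490.99669664 -213.855396     51.        ]
```

Handle gripped: gap 13 mm, 60 N. The knuckle should be 60.7 mm ahead of the TCP and 83.4 mm below it. I'll lift and go to a pre-pose 60 mm in front of the gap.

>>> move_arm(series=[[0, 0, 0, 0, 0, -0.005, 1], [0, 0, 0, 0, 0, -0.012, 1], [0, 0, 0, 0, 0, -0.018, 1], [0, 0, 0, 0, 0, -0.02, 1], [0, 0, 0, 0, 0, -0.018, 1], [0, 0, 0, 0, 0, -0.011, 1], [0, 0, 0, -0.001, -0.01, 0, 1], [0, 0, 0, -0.001, -0.02, 0, 1], [0, 0, 0, -0.001, -0.025, 0, 1], [0, 0, 0, -0.001, -0.025, 0, 1], [0, 0, 0, -0.002, -0.025, 0, 1], [0, 0, 0, -0.002, -0.0145, 0, 1], [0, 0, 0, 0, -0.01, 0, 1], [0, 0, -5, 0, 0, 0, 1], [0, 0, -5, 0, 0, 0, 1], [0, 0, -5, 0, 0, 0, 1], [0, 0, -4.7, 0, 0, 0, 1], [0, 0, 0, 0, 0, 0, 1], [0, 0, 0, 0, 0, 0, 1]])

```text
time: 14.6
tcp_pos: [493.2, -83.9, 180.8]
orientation: [0.992, 0.127, -0.0, 0.0]
ft_force: [-0.3, 0.4, -2.3]
finger_gap: 13.1
grip_force: 58.9
```

```bash
python3 - <<'E'
from st import *
st([551.8,-68.4,179.4])
import pickle
w=snap('wrist');s=snap('scene');t=snap('top');pickle.dump((w,s,t),open('p3.pkl','wb'))
f=lambda i:cv2.convertScaleAbs(i,alpha=1.5)[:,:,::-1]
i=np.zeros((600,800,3),np.uint8);i[:300,:400]=f(cv2.resize(w['img'],(400,300)))
x=w['img'][0:200,100:420];i[:300,:400]=0;i[:250,:400]=f(cv2.resize(x,(400,250)))
i[:300,400:]=f(cv2.resize(t['img'][110:185,240:340],(400,300)))
i[300:,:400]=f(cv2.resize(s['img'][175:250,165:265],(400,300)))
cv2.imwrite('pics/p3.png',i)
E
```

```text
t 14.6 tcp [493.2 -83.9 180.8] gap 13.1 grip 58.9 F [-0.3  0.4 -2.3] zax [-2.e-04 -2.e-04 -1.e+00] yaw 14.6 q [ 0.4   0.34 -0.33  1.81  0.13  1.01 -1.3 ]
tool shift to goal mm [60.6 -0.2  1.4]
```

View pics/p3.png

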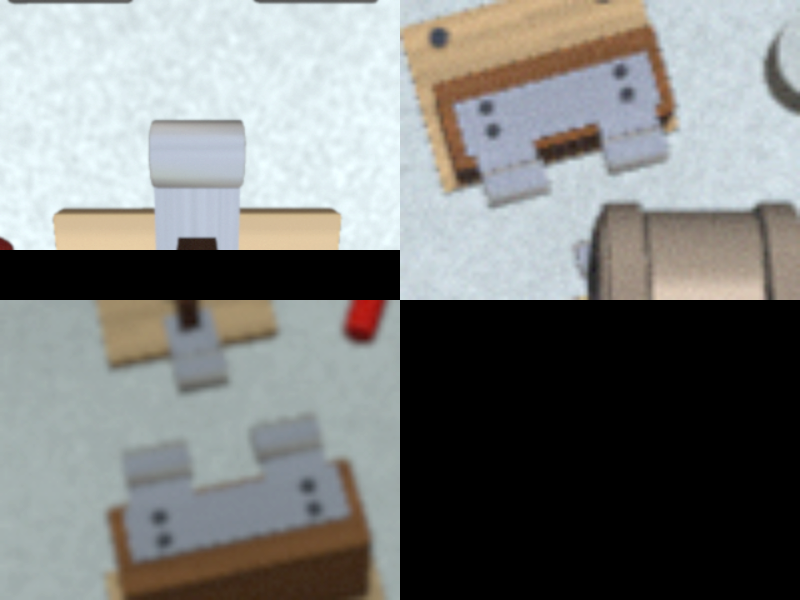

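In the wrist crop the held knuckle is centred at 197 and the gap at 193, so it needs about 1.5 mm towards tool -y. The scene crop confirms the hatch is level with the jamb and square to it. I'll advance 30 mm and look again.

>>> move_arm(series=[[0, 0, 0, 0.006, -0.001, 0.001, 1], [0, 0, 0, 0.01, 0, 0, 1], [0, 0, 0, 0.01, 0, 0, 1], [0, 0, 0, 0.004, 0, 0, 1], [0, 0, 0, 0, 0, 0, 1], [0, 0, 0, 0, 0, 0, 1]])

```text
time: 15.5
tcp_pos: [521.7, -75.1, 179.7]
orientation: [0.992, 0.128, -0.0, 0.0]
ft_force: [-0.4, -0.2, -2.0]
finger_gap: 13.3
grip_force: 58.9
```

```bash
python3 - <<'E'
from st import *
st([551.8,-68.4,179.4])
import pickle
w=snap('wrist');s=snap('scene');pickle.dump((w,s),open('p4.pkl','wb'))
f=lambda i,k:cv2.convertScaleAbs(cv2.resize(i,None,fx=k,fy=k,interpolation=cv2.INTER_CUBIC),alpha=1.5)[:,:,::-1]
i=np.zeros((600,800,3),np.uint8)
i[:400,:800]=f(w['img'][0:160,100:420],2.5)
i[400:,:400]=f(s['img'][195:235,170:250],5)
cv2.imwrite('pics/p4.png',i)
E
```

```text
t 15.5 tcp [521.7 -75.1 179.7] gap 13.3 grip 58.9 F [-0.4 -0.2 -2. ] zax [-7.e-04 -2.e-04 -1.e+00] yaw 14.69 q [ 0.37  0.39 -0.33  1.74  0.15  1.03 -1.33]
tool shift to goal mm [30.8  1.2  0.3]
```

View pics/p4.png

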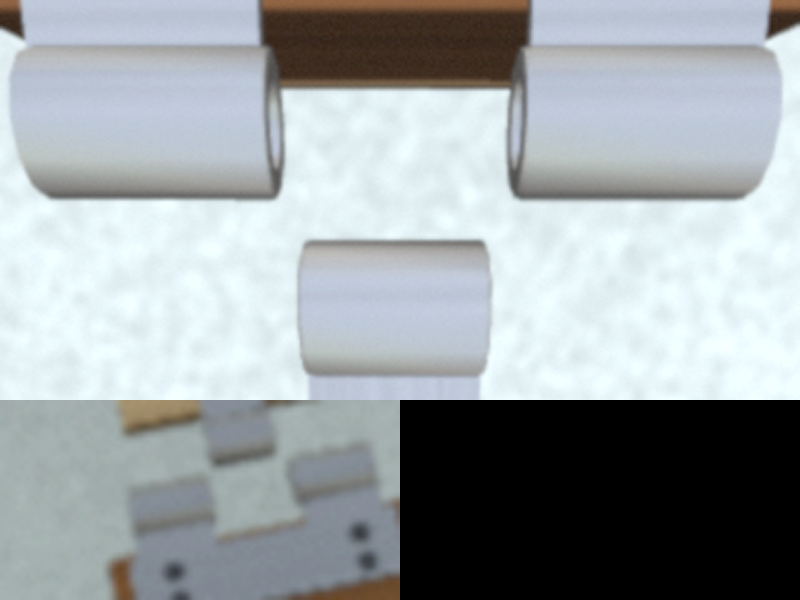

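In the wrist crop (2.5x, origin (100,0)) the jamb gap rims are at x 265/284 on the left and 507/527 on the right, and the held knuckle spans 298–492. Laterally it is centred. Next I'll compare heights using the known lengths.

```bash
python3 - <<'E'
from st import *
import pickle
w,s=pickle.load(open('p4.pkl','rb'))
P=lambda x,y:(x/2.5+100-.3,y/2.5-.3)
print('fx',w['fx'],'cam',ray(w,256,192))
yaw=np.radians(14.6);X=np.array([np.cos(yaw),np.sin(yaw),0]);Y=np.array([-np.sin(yaw),np.cos(yaw),0])
def z_for(p,q,L):
    o,d=ray(w,*P(*p));_,e=ray(w,*P(*q));d=d/abs(d[2]);e=e/abs(e[2])
    t=L/abs((d-e)@Y);m=o+t*(d+e)/2;return m
def show(n,m):print(n,m.round(1),'jamb-ish x,y',(m@X).round(1),(m@Y).round(1))
show('jamb top',z_for((265,115),(527,115),40))
show('jamb bot',z_for((284,130),(507,130),40))
show('held top',z_for((298,305),(492,305),32))
# tangents bisected
def bis(u,v1,v2,r=12):
    o,a=ray(w,*P(u,v1));_,b=ray(w,*P(u,v2));a/=np.linalg.norm(a);b/=np.linalg.norm(b)
    h=np.arccos(a@b)/2;c=(a+b)/np.linalg.norm(a+b);return o+c*r/np.sin(h),o,c
for n,a in dict(jl=(150,45,198),jr=(640,45,198),held=(395,240,375)).items():
    m,o,c=bis(*a);show(n+' size',m);k=o+c*(96-o[2])/c[2];show(n+' at96',k)
E
```

```text
fx 339.84721624902755 cam (array([594.04120574, -55.75960021, 249.57315531]), array([-0.28487105, -0.07018492, -0.95600319]))
jamb top [608.9 -52.  109.1] jamb-ish x,y 576.1 -203.8
jamb bot [609.  -51.9  85.4] jamb-ish x,y 576.2 -203.8
held top [581.1 -59.2 107.1] jamb-ish x,y 547.4 -203.8
jl size [598.5 -11.6  93.8] jamb-ish x,y 576.3 -162.0
jl at96 [598.5 -12.2  96. ] jamb-ish x,y 576.1 -162.6
jr size [619.8 -92.   93.8] jamb-ish x,y 576.5 -245.3
jr at96 [619.4 -91.5  96. ] jamb-ish x,y 576.3 -244.7
held size [579.1 -59.7  92.5] jamb-ish x,y 545.4 -203.8
held at96 [579.5 -59.6  96. ] jamb-ish x,y 545.7 -203.8
```

Lateral offset is 0, x to go is about 30.5 mm, and the knuckle hangs about 1.5 mm low. Inserting.

>>> move_arm(series=[[0, 0, 0, 0.004, 0, -0.0012, 1], [0, 0, 0, 0.006, 0, 0, 1], [0, 0, 0, 0.006, 0, 0, 1], [0, 0, 0, 0.006, 0, 0, 1], [0, 0, 0, 0.005, 0, 0, 1], [0, 0, 0, 0.003, 0, 0, 1], [0, 0, 0, 0.0005, 0, 0, 1], [0, 0, 0, 0, 0, 0, 1], [0, 0, 0, 0, 0, 0, 1]])

```text
time: 16.73
tcp_pos: [551.3, -67.3, 181.1]
orientation: [0.992, 0.128, -0.0, 0.0]
ft_force: [-0.8, 0.1, -2.1]
finger_gap: 13.2
grip_force: 58.9
```

```bash
python3 - <<'E'
from st import *
st([551.8,-68.4,179.4])
import pickle
w=snap('wrist');s=snap('scene');pickle.dump((w,s),open('p5.pkl','wb'))
f=lambda i,k:cv2.convertScaleAbs(cv2.resize(i,None,fx=k,fy=k,interpolation=cv2.INTER_CUBIC),alpha=1.5)[:,:,::-1]
i=np.zeros((600,800,3),np.uint8)
i[:400,:800]=f(w['img'][40:200,100:420],2.5)
i[400:,:400]=f(s['img'][195:235,170:250],5)
i[400:,400:]=f(s['img'][155:255,140:340],2)
cv2.imwrite('pics/p5.png',i)
E
```

```text
t 16.73 tcp [551.3 -67.3 181.1] gap 13.2 grip 58.9 F [-0.8  0.1 -2.1] zax [-2.e-04 -2.e-04 -1.e+00] yaw 14.69 q [ 0.33  0.44 -0.33  1.66  0.16  1.06 -1.36]
tool shift to goal mm [0.2 1.2 1.7]
```

View pics/p5.png

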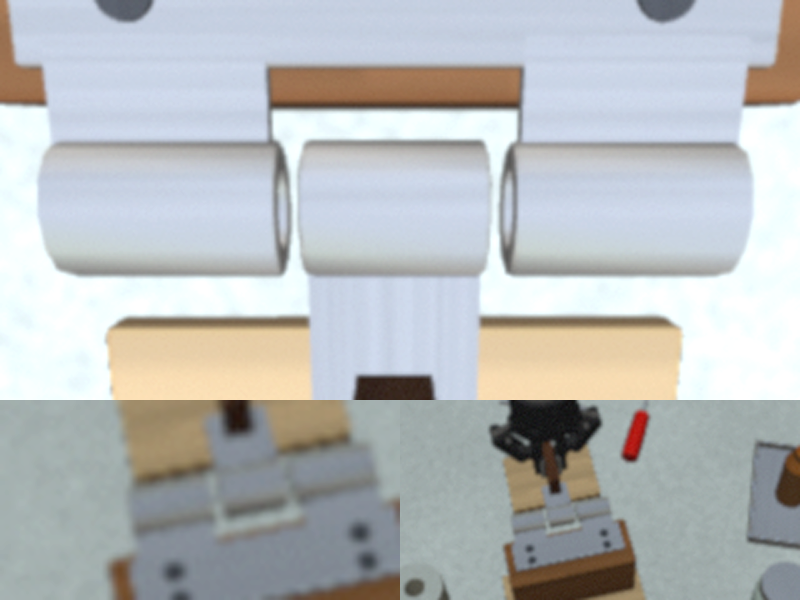

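The held knuckle sits between the two jamb knuckles with rows 141–276 against 143–275 and even side gaps, and the tray bottle is still standing. I'll do one precise edge check for height.

```bash
python3 - <<'E'
from st import *
import pickle
w,s=pickle.load(open('p5.pkl','rb'))
yaw=np.radians(14.69);X=np.array([np.cos(yaw),np.sin(yaw),0]);Y=np.array([-np.sin(yaw),np.cos(yaw),0])
g=cv2.cvtColor(w['img'],cv2.COLOR_RGB2GRAY).astype(float)
def edges(u0,u1,v0,v1): # intensity profile rows
    return g[v0:v1,u0:u1].mean(1)
for n,(u0,u1) in dict(l=(140,195),h=(232,284),r=(320,380)).items():
    print(n,'top rows 92-102',edges(u0,u1,92,103).round(0),'bot 143-155',edges(u0,u1,143,156).round(0))
r=g[118:130].mean(0);print('cols 205-228',r[205:228].round(0),'\ncols 288-312',r[288:312].round(0))
# scene: predicted knuckle-top line
A=np.array([610.0,-52.5,108])
print([np.round(proj(s,A+np.array([0,0,dz])+X*dx),2) for dz,dx in((0,0),(5,0),(0,5))])
print([np.round(proj(w,np.array([610,-52.5,96])+np.array([0,0,dz])+X*dx+Y*dy),2) for dz,dx,dy in((0,0,0),(5,0,0),(0,5,0),(12,0,16),(12,0,-16),(17,0,16),(17,0,-16),(12,0,20),(12,0,-20),(-12,0,20),(-12,0,-20))])
E
```

```text
l top rows 92-102 [144. 144. 142. 136. 119.  99. 101. 113. 120. 123. 125.] bot 143-155 [129. 124. 119. 114. 109. 102. 102. 129. 162. 170. 171. 171. 171.]
h top rows 92-102 [168. 168. 166. 150. 105.  92. 104. 115. 122. 127. 130.] bot 143-155 [129. 124. 120. 116. 111. 106. 105. 116. 135. 141. 142. 141. 141.]
r top rows 92-102 [144. 144. 143. 140. 129. 103. 101. 113. 121. 124. 126.] bot 143-155 [129. 124. 120. 114. 109. 103. 104. 130. 162. 170. 170. 171. 171.]
cols 205-228 [143. 142. 142. 135. 111.  93. 113. 134. 135. 121. 102. 127. 159. 158.
 134. 136. 140. 141. 140. 140. 141. 141. 141.] 
cols 288-312 [142. 142. 142. 142. 142. 142. 141. 138. 147. 162. 162. 138. 102. 112.
 133. 138. 127.  97. 100. 132. 141. 141. 141. 141.]
[array([219.52, 210.23]), array([219.41, 209.14]), array([219.94, 211.96])]
[array([259.55, 121.28]), array([259.61, 122.37]), array([259.59, 109.82]), array([221.1 , 123.94]), array([298.31, 124.07]), array([219.81, 125.21]), array([299.74, 125.34]), array([211.44, 123.92]), array([307.97, 124.09]), array([217.91, 118.87]), array([300.91, 119.01])]
```

Sizes and rows agree within about 0.3 px. The knuckle is about 0.8 mm high, so I'll trim that and settle.

>>> move_arm(series=[[0, 0, 0, 0, 0.0002, 0.0008, 1], [0, 0, 0, 0, 0, 0, 1], [0, 0, 0, 0, 0, 0, 1], [0, 0, 0, 0, 0, 0, 1], [0, 0, 0, 0, 0, 0, 1], [0, 0, 0, 0, 0, 0, 1]])

```text
time: 17.58
tcp_pos: [551.6, -67.4, 180.3]
orientation: [0.992, 0.128, 0.0, 0.0]
ft_force: [-0.7, -0.1, -2.3]
finger_gap: 12.7
grip_force: 58.9
```

```bash
python3 - <<'E'
from st import *
s,_,_=st();print(np.abs(s['dq']).max())
w=snap('wrist');g=cv2.cvtColor(w['img'],cv2.COLOR_RGB2GRAY).astype(float)
for u0,u1 in((140,195),(232,284),(320,380)):p=g[:,u0:u1].mean(1);print(p[93:100].round(),p[147:153].round())
r=g[118:130].mean(0);print(r[208:222].round(),r[294:308].round())
E
```

```text
t 17.57 tcp [551.6 -67.4 180.3] gap 12.7 grip 58.9 F [-0.7 -0.1 -2.3] zax [ 0.e+00 -1.e-04 -1.e+00] yaw 14.71 q [ 0.33  0.44 -0.33  1.66  0.16  1.06 -1.36]
0.0022951700345355624
[144. 143. 142. 133. 112.  99. 106.] [113. 107. 100. 107. 142. 165.]
[168. 166. 149. 105.  92. 104. 115.] [111. 106. 105. 116. 135. 141.]
[144. 144. 142. 133. 112.  98. 105.] [114. 108. 103. 111. 143. 165.]
[126.  97.  98. 129. 137. 132. 111. 113. 156. 168. 160. 134. 136. 140.] [140. 138. 147. 162. 162. 138. 104. 116. 134. 137. 126.  91.  99. 131.]
```

Everything is aligned, still and free of contact: the wrist reads only the hatch's weight.

```bash
python3 -c "
from cell import ctrl
print(ctrl.sign_off())"
```

```text
the job is handed in; nothing more can be done
None
```

The oil bottle stands upright and released in the tray, and the arm is holding the hatch still with its knuckle in the jamb gap, holes aligned to within about 1 mm by camera and no measurable force on the jamb; I handed it in at 17.6 s.

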